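Shut and lock the manifold cover

TASK

The hinged cover of the valve manifold on the bench has been left ajar. Press it fully shut from above with the fingertips, then set a fingertip in the slot of its sunken round fastener and turn that a quarter turn clockwise, right up to its stop, so that the cover is locked. Do not grip, raise or reach under the cover, do not turn the fastener while the cover is open, leave the jar, the spare plug and the screwdriver where they stand, and finish clear of everything.

Things in the scene. Friction and masses are not known exactly. Their poses are not given: they have to be found in the camera images.
- manifold: Brushed-aluminium manifold fixed to the bench; place and heading vary. Origin: on the bench, right below the fastener's axis when the cover is shut. x: from the cover's front to its hinge; y: left of that. Front compartment x -85 to 95 mm, y +-100, 45 high, closed by the cover. Behind it a fixed deck, x 96 to 196 mm, 55 high, with a row of brown plugs at x = 135, 95 mm high.
- cover (a joint): Angle of the grey hinged cover in rad: 0 = fully shut (level), grows as its front edge rises. Starts at 0.35 to 0.75; limit 1.2. The stiff hinge leaves it where it is put; pushing it down 90 mm in front of the hinge line takes about 3 to 8 N. A flat slab 176 mm front to back, 200 wide, 26 thick, 0.6 kg; shut, its top is 74 mm above the bench.
- hinge (a point): Middle of the cover's hinge line, 90 mm behind the manifold's origin (+x of the manifold) and 48 mm above the bench, at the level of the cover's underside. Axes are the cover's: y along the hinge line, -x towards the cover's front edge, z out of the cover's top. The underside is covered by a black rubber gasket, 3 mm thick, not to be touched.
- front_edge (a point): Middle of the cover's upper front edge, 178 mm from the hinge line along the cover, on its top face (26 mm above its underside). Axes as the cover's.
- cam (a joint): Angle of the quarter-turn fastener in rad: 0 = open, 1.571 = locked, at its stop; grows clockwise seen from above. Starts at 0 to 0.5 and stays where left (friction 0.1 N m, about 4 N at 24 mm from its axis). A white dot on the disc at the slot's -x end points to a red dot on the cover when open, to a green dot when locked.
- slot (a point): Centre of the slot's floor, on the axis of the fastener: a brown disc, 100 mm across, sunk in mid-cover, 90 mm from the hinge line, top 1 mm below the cover's. Slot: 90 mm long (x), 36 wide (y), closed ends, 17.5 deep; floor 55.5 mm above the bench when shut. Moves with the fastener: its +x end points to the hinge at cam 0, to the manifold's -y when locked. z: out of the cover.
- jar: Bystander: jar 42 mm across, 70 mm high, standing loose beside the manifold or in front of it. Origin under its centre.
- plug: Bystander: spare brown threaded plug, 22 mm across, 48 mm high, standing loose beside the manifold or in front of it. Origin under its centre.
- driver: Bystander: screwdriver about 160 mm long lying loose on the bench to the right of the manifold (-y). Origin under its middle, x along it to the tip.

How it is judged (in metres and radians):
On the way, in this order (a step that is already met when the one before it is completed fails the run):
1. the cover has been pressed shut (within 0.04 rad) (value of joint cover below 0.04 rad), for 0.2 s.
2. the fastener has been turned clockwise to its stop (cam above 1.45 rad) with the cover shut (value of joint cam above 1.45 rad and value of joint cover below 0.04 rad), for 0.2 s.
At the end, for the whole second after the job is handed in: The cover is shut (joint below 0.04 rad), the fastener is at its stop and at rest (above 1.45 of 1.571 rad), and jar, plug and screwdriver are within 30 mm of where they stood (all of step 2 and velocity of joint cam between -0.05 and 0.05 rad/s and distance of each of jar, plug, driver from where it was at the start of the episode below 0.03 m); the robot touches nothing.
It fails at once if the fastener is turned (beyond 0.75 rad) while the cover is open (above 0.08 rad) (value of joint cam above 0.75 rad and value of joint cover above 0.08 rad).
It fails at once if the cover is raised (above 0.9 rad) instead of shut (value of joint cover above 0.9 rad).
It fails at once if the fingers touch the cover's underside (gripping, hooking or lifting it) (contact force between the fingers and cover_c0 above 0.5 N).
It fails at once if jar, plug or screwdriver is lifted, carried or pushed more than 30 mm (distance of any of jar, plug, driver from where it was at the start of the episode above 0.03 m).
It fails at once if jar or plug is tipped over (angle between any of jar, plug's own z axis and vertical above 0.6 rad).
It also fails if it takes over 54 s, if anything falls off the work surface, if the arm or the gripper's body presses on something with over 40 N, if the wrist force passes 120 N, or if a joint passes its speed limit or range.

ROBOT

A 6-joint arm with a two-finger parallel gripper is mounted at the origin on the work surface. World frame = base frame: x ahead of the robot, y to its left, z up, the work surface at z = 0. Lengths are in mm, angles in degrees, forces in N, time in s.
With the tool pointing down it reaches from about 275 to 725 mm from the base axis. Payload 15.9 kg.
Tool frame: the origin (TCP) lies midway between the tips of the shut fingers; the grasp point (between the pads) lies r.grip_point_offset behind it (r.grip_point_offset is the distance from the TCP to the grasp point, in mm); z points along the fingers, x is the direction in which the jaws open and shut, and the axes are right-handed (so a half turn about z gives the same grasp; the last joint's range is limited). The gripper opens to 85 mm and grips with 20 to 120 N. Pads are 22 mm wide; open, the fingers measure 114 mm over their backs; the gripper's body (76 mm by 85 mm) begins 54 mm behind the grasp point. The pads swing forward as they close: fully open they stand 13 mm farther back than shut.
Start: joints at [-69.385, 12.198, -1.971, 75.831, 0, 90], TCP at [176.037, -467.971, 231.306] pointing down, gripper open.
Joint ranges: [-170.91, 170.91], [-42.67, 98.43], [-65.05, 77.54], [-120.47, 116.71], [-90, 82.35], [-180, 180]. Speed limits (degrees/s): [108.29, 108.29, 136.94, 147.25, 180, 180].

INTERFACE

Orientations are given as [roll, pitch, yaw] about the fixed x, y, z axes, in that order (R = Rz(yaw) Ry(pitch) Rx(roll)).
In Python, from plant import r, viewer gives the robot as it stands.
- The arm moves only by the tool step_arm, never from a script. Its arguments are lists of equal length, an entry for each row: "xyz": the shift along the world's x, y, z in cm, a list of three; "delta_rot": the turn, a rotation vector about the world's x, y, z in rad, a list of three; "hand": the closure in counts, from 0 (fully open) to 255 (shut). A call has 1 to 5 rows; each row shifts and turns the commanded pose from where the row before left it; what a row does not reach is not made up. A row lasts 1/8 s, in which the tool goes at most 62.5 mm and 10.7 degrees, less where a joint would pass 70% of its speed; a pose out of reach is approached as far as the arm can. A call is refused whole if a number of a shift passes 6.25 or a number of a turn 0.188, either way. A call with a gripper value outside its range is refused whole. The fingers move at their own pace and stop on an object; "force" is the grip in N (left out, the last holds). Time passes only in rows, so rows that do not move let the fingers close. It gives the time, the measured TCP pose, the force and the opening at its end, in the units of the state.
- r.read_state(): the state, without advancing time (a new reading comes with each control period).
- viewer.get_image(name): name is "side" or "top"; returns a dict with "pixels" (384x512x3 uint8, red, green, blue), "fx", "fy", "cx", "cy" (pixels), "R" (3x3) and "t" (3): a world point X has camera coordinates R X + t. Camera axes: x right, y down, z forward; pixel columns grow to the right and rows downward; lengths in mm; the calibration is good to about 2 mm. A picture is of the moment at which its call begins. There is no depth.
- r.close_job(): hands the job in, once; it reports no verdict.
The state is a dict: "clock": time; "q": joint angles; "dq": joint speeds; "joint_torque": joint torques, N m; "eef_pos": TCP position; "tcp_rot": TCP orientation; "ft_force": force on the tool from outside, world axes, zero at the start; "wrist_torque": the same for the moment, N m; "grip_width": finger opening in mm.
Only numpy, scipy, OpenCV 4.12 (cv2) and the standard library are available. Lean on these libraries where they do the work, as an engineer would, in place of code of your own. Each camera call takes 0.05 s, during which the arm holds its last target.

## Working session

There is one attempt and no reset: what is moved stays moved. The work goes in short steps, Python scripts to look and compute and a tool call to move; the robot and the scene stay as the last step left them, time stands still between calls to the robot, and variables do not carry over. Pictures are saved under pics/ and viewed, and the job is handed in when it is done.

Besides the shell and the picture viewer there is one more tool, called after "Request:" in YAML: its name, and indented under it one key for each argument. step_arm: Moves the arm, as the interface text tells. Its arguments: {"type":"object","properties":{"xyz":{"type":"array"},"delta_rot":{"type":"array"},"hand":{"type":"array"},"force":{"type":"number"}},"required":["xyz","delta_rot","hand"]}

```bash
ls; mkdir -p pics
python3 - <<'E'
from plant import r, viewer
import cv2, numpy as np, pickle
for n in("side","top"):
    im=viewer.get_image(n); pickle.dump(im,open(f"pics/{n}0.pkl","wb"))
    cv2.imwrite(f"pics/{n}0.png",im["pixels"][:,:,::-1])
    R=np.array(im["R"]);t=np.array(im["t"]);print(n,im["fx"],im["fy"],im["cx"],im["cy"],R.round(3).tolist(),(-R.T@t).round(1))
print(r.read_state(), r.grip_point_offset)
E
```

```text
pics
side 465.7183342659667 465.7183342659667 252.10681340004734 191.61872469572268 [[-0.967, -0.253, -0.019], [-0.139, 0.591, -0.795], [0.212, -0.766, -0.607]] [365.5 738.8 639.3]
top 352.3613308185081 352.3613308185081 255.6257329111942 193.07249496924848 [[-0.002, -1.0, -0.015], [-0.994, 0.003, -0.112], [0.112, 0.015, -0.994]] [462.8  30.  728.3]
{'clock': 0.1, 'q': array([-6.93845574e+01,  1.22200947e+01, -2.00543076e+00,  7.58322570e+01,
        2.08799217e-03,  9.00020560e+01]), 'dq': array([ 0.10850356, -0.02690331,  0.09788168,  0.01896684,  0.07965403,
       -0.00761324]), 'joint_torque': array([-2.83070796e-03, -6.87248039e+01,  4.87809598e+01,  1.23038035e-02,
       -2.83551899e-04, -3.18484183e-05]), 'eef_pos': array([ 175.94410679, -467.67624925,  230.87668947]), 'tcp_rot': array([-1.79997914e+02,  5.77824679e-02, -6.93866133e+01]), 'ft_force': array([ 0.17750631, -0.36472285,  0.58123507]), 'wrist_torque': array([-0.01981439, -0.03398682,  0.03401861]), 'grip_width': 85.67532691538365} 18.700000000000003
```

View pics/side0.png

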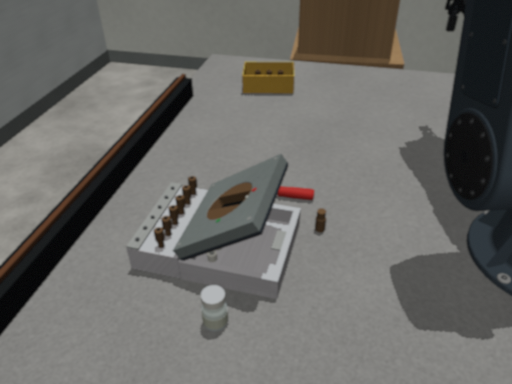

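View pics/top0.png

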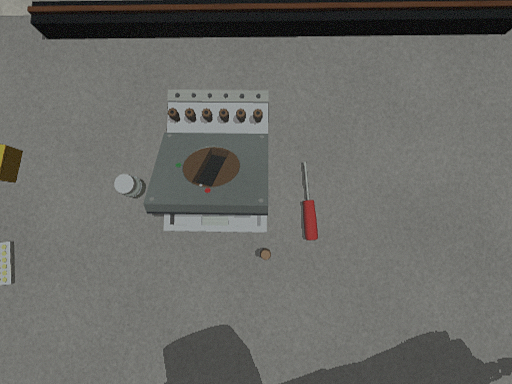

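Run:
```python
import cv2
a=cv2.imread("pics/top0.png");cv2.imwrite("pics/topz.png",cv2.resize(a[80:270,110:330],None,fx=3.6,fy=3.1,interpolation=cv2.INTER_CUBIC) if 0 else cv2.resize(a[80:270,110:330],None,fx=3,fy=3,interpolation=cv2.INTER_CUBIC))
a=cv2.imread("pics/side0.png");cv2.imwrite("pics/sidez.png",cv2.resize(a[150:340,120:340],None,fx=3,fy=3,interpolation=cv2.INTER_CUBIC))
```

```text
(no output)
```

View pics/topz.png

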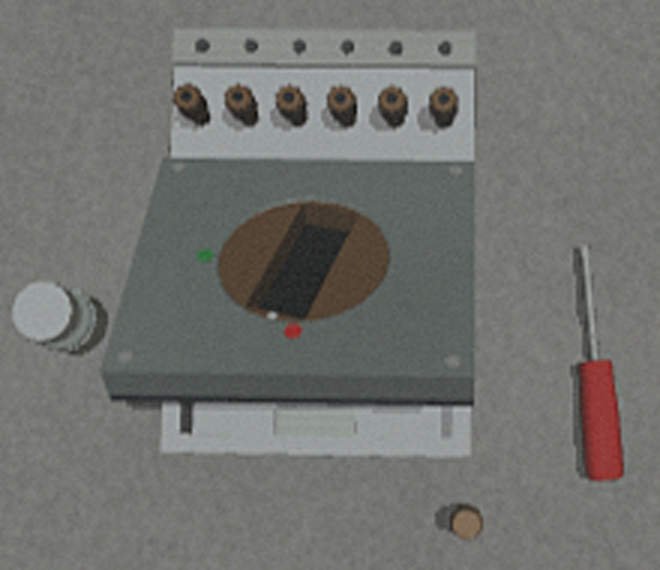

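View pics/sidez.png

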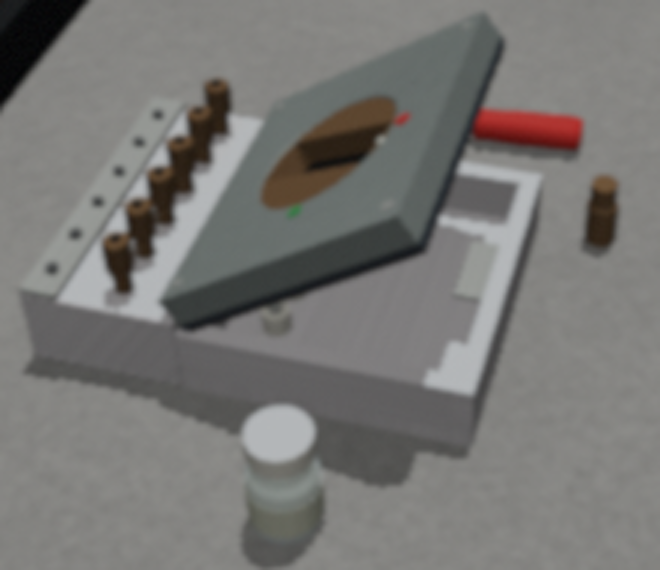

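```bash
cat > h.py <<'E'
import numpy as np, pickle, cv2
def cam(n,s="0"): return pickle.load(open(f"pics/{n}{s}.pkl","rb"))
def ray(im,uv):
    R=np.array(im["R"]);t=np.array(im["t"]);c=-R.T@t
    d=R.T@np.array([(uv[0]-im["cx"])/im["fx"],(uv[1]-im["cy"])/im["fy"],1]);return c,d/np.linalg.norm(d)
def plane(im,uv,z):
    c,d=ray(im,uv);return c+d*(z-c[2])/d[2]
def tri(i1,u1,i2,u2):
    A=[];b=[]
    M=np.zeros((3,3));v=np.zeros(3);L=[]
    for im,u in((i1,u1),(i2,u2)):
        c,d=ray(im,u);P=np.eye(3)-np.outer(d,d);M+=P;v+=P@c;L.append((c,P))
    x=np.linalg.solve(M,v);return x,[round(float(np.linalg.norm(P@(x-c))),1) for c,P in L]
E
python3 - <<'E'
from h import *
T=cam("top");S=cam("side")
tz=lambda x,y:(x/3+110-1/3,y/3+80-1/3); sz=lambda x,y:(x/3+120-1/3,y/3+150-1/3)
for n,p,z in(("RL",(173,30),55),("RR",(475,30),55),("FR",(470,455),45),("FL",(161,455),45)):
    print(n,plane(T,tz(*p),z).round(1))
for n,p,z in(("FRs",(541,176),45),("FLs",(472,396),45),("RLs",(22,288),55)): print(n,plane(S,sz(*p),z).round(1))
for n,a,b in(("covFL",(104,373),(402,218)),("covFR",(473,377),(484,14)),("green",(205,256),(294,211)),("red",(293,331),(402,119)),("white",(272,315),(380,140)),("covRL",(165,158),(165,300)),("plug",(467,520),(603,186)),("jartop",(43,310),(280,433))):
    x,e=tri(T,tz(*a),S,sz(*b));print(n,x.round(1),e)
for n,p in(("drv tip",(584,246)),("handle end",(604,480)),("handle left",(590,470))): print(n,plane(T,tz(*p),10).round(1))
E
```

```text
RL [747.3 216.1  55. ]
RR [745.7  15.2  55. ]
FR [465.7  19.8  45. ]
FL [466.1 219.1  45. ]
FRs [465.8  20.3  45. ]
FLs [469.6 219.8  45. ]
RLs [749.1 209.   55. ]
covFL [508.9 217.2 166.7] [0.3, 0.3]
covFR [506.7  19.8 167. ] [0.3, 0.3]
green [582.4 175.6 121.3] [0.9, 0.9]
red [533.7 118.4 153.1] [0.6, 0.6]
white [543.6 131.3 145.8] [0.5, 0.5]
covRL [653.7 214.   72.1] [1.2, 1.2]
plug [424.3  21.9  45.6] [0.2, 0.2]
jartop [557.3 289.9  69.6] [0.0, 0.0]
drv tip [609. -60.  10.]
handle end [449.  -70.7  10. ]
handle left [455.7 -61.4  10. ]
```

The top and side views agree on the following:
- **Manifold:** origin is about (551, 118) with heading about -0.7°. The hinge line is at x≈641.
- **Cover:** the front edge is at z≈167, so the angle is about 0.58 rad.
- **Cam:** the white dot is about 13 mm to the +y side, so the angle is about 0.28 rad.
- **Bystanders:** jar (557, 290), plug (424, 22), driver at y≈-65.

I'll move over the cover with the fingers shut and unwind the wrist on the way.

Request:
step_arm:
  xyz:
    - [2.95, 4.3, 0]
    - [2.95, 4.3, 0]
    - [2.95, 4.3, 0]
    - [2.95, 4.3, 0]
    - [2.95, 4.3, 0]
  delta_rot:
    - [0, 0, 0.184]
    - [0, 0, 0.184]
    - [0, 0, 0.184]
    - [0, 0, 0.184]
    - [0, 0, 0.184]
  hand: [255, 255, 255, 255, 255]

```text
clock: 0.72
eef_pos: [324.1, -251.4, 231.2]
tcp_rot: [-180.0, 0.0, -16.3]
ft_force: [0.9, 0.3, -0.7]
grip_width: 0.1
```

Request:
step_arm:
  xyz:
    - [2.95, 4.3, 0]
    - [2.95, 4.3, 0]
    - [2.95, 4.3, 0]
    - [2.95, 4.3, 0]
    - [2.95, 4.3, 0]
  delta_rot:
    - [0, 0, 0.184]
    - [0, 0, 0.184]
    - [0, 0, 0.184]
    - [0, 0, 0.184]
    - [0, 0, 0.184]
  hand: [255, 255, 255, 255, 255]

```text
clock: 1.35
eef_pos: [471.6, -36.3, 231.1]
tcp_rot: [-180.0, 0.0, 36.4]
ft_force: [-0.2, -1.4, -0.7]
grip_width: -0.1
```

Request:
step_arm:
  xyz:
    - [2.95, 4.3, 0]
    - [2.95, 4.3, 0]
    - [0, 0, 0]
    - [0, 0, 0]
    - [0, 0, 0]
  delta_rot:
    - [0, 0, 0.184]
    - [0, 0, 0.184]
    - [0, 0, 0.184]
    - [0, 0, 0.184]
    - [0, 0, 0.184]
  hand: [255, 255, 255, 255, 255]

```text
clock: 1.98
eef_pos: [529.9, 48.2, 230.9]
tcp_rot: [-179.9, 0.0, 89.1]
ft_force: [-0.4, -0.1, 0.3]
grip_width: -0.1
```

Request:
step_arm:
  xyz:
    - [0, 0, 0]
    - [0, 0, 0]
    - [0, 0, 0]
    - [0, 0, 0]
    - [0, 0, 0]
  delta_rot:
    - [0, 0, 0.184]
    - [0, 0, 0.184]
    - [0, 0, 0.184]
    - [0, 0, 0.184]
    - [0, 0, 0.184]
  hand: [255, 255, 255, 255, 255]

```text
clock: 2.6
eef_pos: [529.9, 48.0, 231.0]
tcp_rot: [-180.0, -0.0, 141.8]
ft_force: [-0.4, -0.1, -0.1]
grip_width: 0.1
```

Request:
step_arm:
  xyz:
    - [0, 0, -2.5]
    - [0, 0, -2.5]
    - [0, 0, -0.5]
    - [0, 0, 0]
  delta_rot:
    - [0, 0, 0.184]
    - [0, 0, 0.184]
    - [0, 0, 0]
    - [0, 0, 0]
  hand: [255, 255, 255, 255]

```text
clock: 3.1
eef_pos: [530.0, 48.0, 176.6]
tcp_rot: [-180.0, -0.0, 162.3]
ft_force: [-0.1, 0.7, 0.3]
grip_width: 0.1
```

Run:
```python
from plant import r, viewer
import cv2
im=viewer.get_image("side")
cv2.imwrite("pics/s1.png",cv2.resize(im["pixels"][60:340,120:400,::-1],None,fx=2,fy=2))
```

```text
(no output)
```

View pics/s1.png

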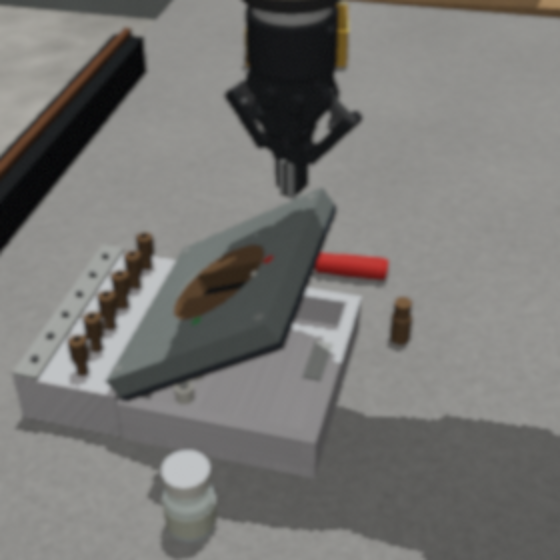

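The picture shows the shut tips at crop (288,190), just above the right front part of the cover and clear of the disc. Next I'll press down, following the cover's arc.

Request:
step_arm:
  xyz:
    - [0, 0, -0.8]
    - [-0.3, 0, -0.8]
    - [-0.4, 0, -0.8]
    - [-0.5, 0, -0.8]
    - [-0.5, 0, -0.8]
  delta_rot:
    - [0, 0, 0]
    - [0, 0, 0]
    - [0, 0, 0]
    - [0, 0, 0]
    - [0, 0, 0]
  hand: [255, 255, 255, 255, 255]

```text
clock: 3.78
eef_pos: [512.6, 48.1, 135.8]
tcp_rot: [180.0, -0.0, 162.5]
ft_force: [-0.1, 0.3, 2.7]
grip_width: 0.1
```

Request:
step_arm:
  xyz:
    - [-0.4, 0, -0.8]
    - [-0.4, 0, -0.8]
    - [-0.4, 0, -0.8]
    - [-0.3, 0, -0.8]
  delta_rot:
    - [0, 0, 0]
    - [0, 0, 0]
    - [0, 0, 0]
    - [0, 0, 0]
  hand: [255, 255, 255, 255]

```text
clock: 4.28
eef_pos: [497.8, 48.1, 103.8]
tcp_rot: [180.0, -0.0, 162.5]
ft_force: [-0.5, 1.6, 1.8]
grip_width: -0.3
```

Request:
step_arm:
  xyz:
    - [-0.2, 0, -0.8]
    - [-0.1, 0, -0.8]
    - [0, 0, -0.6]
    - [0, 0, -0.4]
    - [0, 0, -0.2]
  delta_rot:
    - [0, 0, 0]
    - [0, 0, 0]
    - [0, 0, 0]
    - [0, 0, 0]
    - [0, 0, 0]
  hand: [255, 255, 255, 255, 255]

```text
clock: 4.9
eef_pos: [495.0, 48.0, 76.1]
tcp_rot: [-180.0, -0.0, 162.5]
ft_force: [-0.6, -0.5, 2.7]
grip_width: -0.3
```

Request:
step_arm:
  xyz:
    - [0, 0, -0.2]
    - [0, 0, -0.1]
    - [0, 0, 0]
    - [0, 0, 0]
  delta_rot:
    - [0, 0, 0]
    - [0, 0, 0]
    - [0, 0, 0]
    - [0, 0, 0]
  hand: [255, 255, 255, 255]

```text
clock: 5.4
eef_pos: [495.2, 48.0, 73.9]
tcp_rot: [180.0, 0.0, 162.5]
ft_force: [-5.5, -0.3, 13.2]
grip_width: -0.3
```

Request:
step_arm:
  xyz:
    - [0, 0, -0.1]
    - [0, 0, 0]
    - [0, 0, 0]
  delta_rot:
    - [0, 0, 0]
    - [0, 0, 0]
    - [0, 0, 0]
  hand: [255, 255, 255]

```text
clock: 5.78
eef_pos: [495.3, 48.0, 73.8]
tcp_rot: [180.0, 0.1, 162.5]
ft_force: [-11.9, -0.6, 30.5]
grip_width: -0.0
```

Request:
step_arm:
  xyz:
    - [0, 0, 2.0]
    - [0, 0, 4.0]
    - [0, -5, 0]
    - [0, -5, 0]
    - [0, -4, 0]
  delta_rot:
    - [0, 0, 0]
    - [0, 0, 0]
    - [0, 0, 0]
    - [0, 0, 0]
    - [0, 0, 0]
  hand: [255, 255, 180, 180, 180]

```text
clock: 6.4
eef_pos: [495.1, -93.7, 132.5]
tcp_rot: [-180.0, 0.0, 162.5]
ft_force: [0.5, 0.3, -0.2]
grip_width: 24.7
```

Run:
```python
from plant import r, viewer
import cv2,pickle
for n in("top","side"):
    im=viewer.get_image(n);pickle.dump(im,open(f"pics/{n}2.pkl","wb"))
    a=im["pixels"][:,:,::-1]
    cv2.imwrite(f"pics/{n}2.png",cv2.resize(a[80:270,110:330] if n=="top" else a[150:340,120:340],None,fx=3,fy=3,interpolation=cv2.INTER_CUBIC))
print(r.read_state()["grip_width"])
```

```text
25.278554653891646
```

View pics/top2.png

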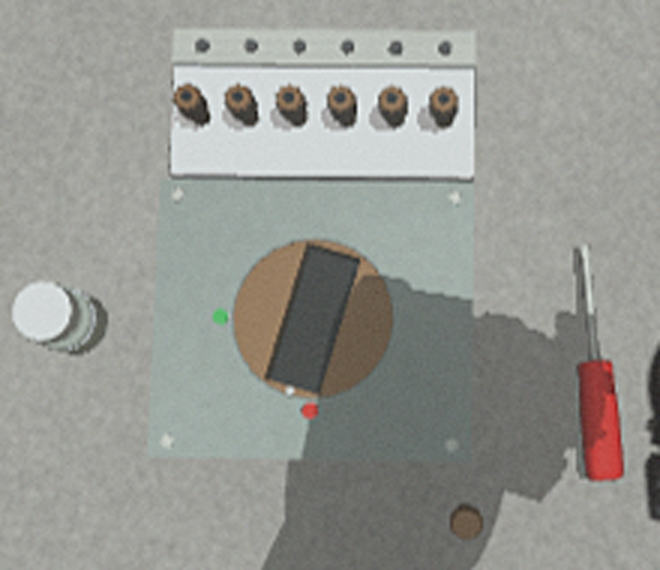

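View pics/side2.png

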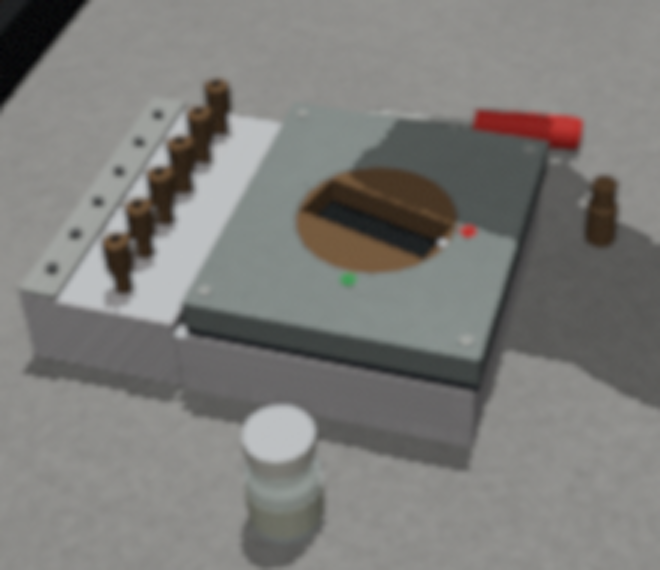

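The cover now lies level and shut. The slot corners in the top crop are about (309,243), (359,261), (319,394) and (267,378), and the bystanders have not moved.

Run:
```python
from h import *
from plant import r
T=cam("top","2");S=cam("side","2")
tz=lambda x,y:(x/3+110-1/3,y/3+80-1/3); sz=lambda x,y:(x/3+120-1/3,y/3+150-1/3)
P=[plane(T,tz(*p),73) for p in((309,243),(359,261),(319,394),(267,378))]
print([p.round(1) for p in P],np.mean(P,0).round(1))
d=(P[0]+P[1]-P[2]-P[3])/2;print("len",np.linalg.norm(d),"ang",np.degrees(np.arctan2(d[1],d[0])),"wid",np.linalg.norm(P[0]-P[1]))
print("disc c",plane(T,tz(313,318),73).round(1))
for n,a,b in(("green",(221,317),(348,280)),("red",(310,411),(468,231)),("white",(290,390),(443,242)),("FL",(148,458),(481,358)),("FR",(473,459),(549,140))):
    x,e=tri(T,tz(*a),S,sz(*b));print(n,x.round(1),e)
```

```text
[array([598.9, 121.2,  73. ]), array([587.2,  89.5,  73. ]), array([503.5, 113.8,  73. ]), array([513.5, 146.4,  73. ])] [550.8 117.7  73. ]
len 88.1418536576762 ang -16.319940018392536 wid 33.78849812107949
disc c [551.1 118.1  73. ]
green [552.6 175.8  74.5] [0.8, 0.8]
red [493.5 119.1  75.7] [0.8, 0.8]
white [506.4 131.7  75.2] [0.5, 0.5]
FL [464.7 218.7  75.6] [0.6, 0.6]
FR [462.6  18.3  74.6] [0.5, 0.5]
```

Request:
step_arm:
  xyz:
    - [1.4, 5.3, 0]
    - [1.4, 5.3, 0]
    - [1.4, 5.3, 0]
    - [1.4, 5.3, 0]
    - [0, 0, 0]
  delta_rot:
    - [0, 0, 0.02]
    - [0, 0, 0]
    - [0, 0, 0]
    - [0, 0, 0]
    - [0, 0, 0]
  hand: [140, 140, 140, 140, 140]

```text
clock: 7.12
eef_pos: [551.4, 123.9, 132.0]
tcp_rot: [180.0, 0.0, 163.9]
ft_force: [-0.4, -1.0, -0.5]
grip_width: 38.3
```

Request:
step_arm:
  xyz:
    - [0, 0, -2.0]
    - [0, 0, -2.0]
    - [0, 0, -1]
    - [0, 0, 0]
  delta_rot:
    - [0, 0, 0]
    - [0, 0, 0]
    - [0, 0, 0]
    - [0, 0, 0]
  hand: [140, 140, 140, 140]

```text
clock: 7.62
eef_pos: [550.6, 119.8, 82.0]
tcp_rot: [-180.0, -0.0, 163.7]
ft_force: [0.4, 0.2, 0.0]
grip_width: 38.1
```

Run:
```python
from plant import r, viewer
import cv2,pickle
im=viewer.get_image("side")
cv2.imwrite("pics/s3.png",cv2.resize(im["pixels"][60:300,120:360,::-1],None,fx=2.4,fy=2.4,interpolation=cv2.INTER_CUBIC))
print(r.read_state()["q"])
```

```text
[ 1.22729750e+01  2.36434493e+01 -8.15220746e+00  5.81977191e+01
  2.71898733e-03 -6.14059825e+01]
```

View pics/s3.png

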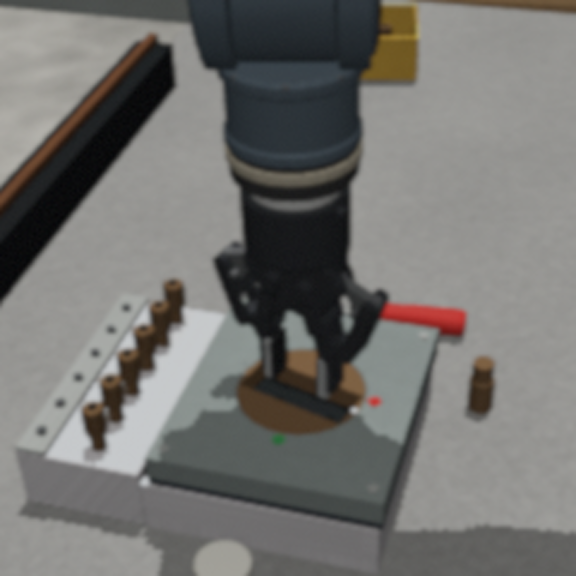

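The picture shows the two tips, at crop (272,375) and (325,395), above the slot and lined up along it. Next I'll trim y by -2 mm and go down slowly while watching the force.

Request:
step_arm:
  xyz:
    - [0.05, -0.2, 0]
    - [0, 0, -0.5]
    - [0, 0, -0.5]
    - [0, 0, -0.5]
    - [0, 0, 0]
  delta_rot:
    - [0, 0, 0]
    - [0, 0, 0]
    - [0, 0, 0]
    - [0, 0, 0]
    - [0, 0, 0]
  hand: [140, 140, 140, 140, 140]

```text
clock: 8.3
eef_pos: [551.2, 118.0, 66.8]
tcp_rot: [-180.0, -0.0, 163.7]
ft_force: [0.8, 0.0, 0.1]
grip_width: 38.6
```

Request:
step_arm:
  xyz:
    - [0, 0, -0.5]
    - [0, 0, -0.3]
    - [0, 0, -0.3]
    - [0, 0, 0]
  delta_rot:
    - [0, 0, 0]
    - [0, 0, 0]
    - [0, 0, 0]
    - [0, 0, 0]
  hand: [140, 140, 140, 140]

```text
clock: 8.8
eef_pos: [551.4, 118.0, 56.1]
tcp_rot: [-180.0, -0.0, 163.7]
ft_force: [0.5, -1.1, 0.5]
grip_width: 38.5
```

The tips are in the slot with no contact force. Now I'll turn clockwise.

Request:
step_arm:
  xyz:
    - [0, 0, 0]
    - [0, 0, 0]
    - [0, 0, 0]
    - [0, 0, 0]
    - [0, 0, 0]
  delta_rot:
    - [0, 0, -0.12]
    - [0, 0, -0.12]
    - [0, 0, -0.12]
    - [0, 0, -0.12]
    - [0, 0, -0.12]
  hand: [140, 140, 140, 140, 140]

```text
clock: 9.43
eef_pos: [551.7, 118.2, 56.5]
tcp_rot: [180.0, 0.0, 129.1]
ft_force: [0.7, 1.3, -0.7]
grip_width: 38.3
```

Run:
```python
from plant import r
s=r.read_state();print(s["eef_pos"],s["tcp_rot"],s["ft_force"],s["wrist_torque"],s["grip_width"])
```

```text
[551.72837258 118.20652268  56.4724137 ] [1.79972080e+02 9.27722155e-04 1.29100856e+02] [ 0.73147625  1.26708899 -0.67449031] [ 0.24109595 -0.2237776   0.12515424] 38.29597188326353
```

Request:
step_arm:
  xyz:
    - [0, 0, 0]
    - [0, 0, 0]
    - [0, 0, 0]
    - [0, 0, 0]
    - [0, 0, 0]
  delta_rot:
    - [0, 0, -0.12]
    - [0, 0, -0.12]
    - [0, 0, -0.12]
    - [0, 0, -0.12]
    - [0, 0, -0.12]
  hand: [140, 140, 140, 140, 140]

```text
clock: 10.05
eef_pos: [552.1, 118.4, 56.6]
tcp_rot: [179.9, -0.0, 94.7]
ft_force: [3.4, 1.7, -1.6]
grip_width: 38.8
```

Run:
```python
from plant import r
s=r.read_state();print(s["eef_pos"],s["tcp_rot"],s["ft_force"],s["wrist_torque"],s["grip_width"])
```

```text
[552.08723033 118.38899746  56.55800549] [ 1.79936874e+02 -3.22717099e-02  9.47300073e+01] [ 3.35625082  1.70768396 -1.58471102] [ 0.51009603 -0.61382335  0.1258242 ] 38.80991936800467
```

Request:
step_arm:
  xyz:
    - [0, 0, 0]
    - [0, 0, 0]
    - [0, 0, 0]
    - [0, 0, 0]
  delta_rot:
    - [0, 0, -0.1]
    - [0, 0, -0.1]
    - [0, 0, -0.05]
    - [0, 0, 0]
  hand: [140, 140, 140, 140]

```text
clock: 10.55
eef_pos: [552.1, 118.4, 56.6]
tcp_rot: [179.9, -0.0, 80.6]
ft_force: [4.2, 2.6, -1.7]
grip_width: 38.4
```

Run:
```python
from plant import r
s=r.read_state();print(s["eef_pos"],s["tcp_rot"],s["ft_force"],s["wrist_torque"],s["grip_width"])
```

```text
[552.12631406 118.35040265  56.56828407] [ 1.79942784e+02 -4.47038026e-02  8.06419010e+01] [ 4.1945427   2.55504038 -1.67739356] [ 0.60383969 -0.83769818  0.08801835] 38.360126055790396
```

Request:
step_arm:
  xyz:
    - [0, 0, 0]
    - [0, 0, 0]
    - [0, 0, 0]
  delta_rot:
    - [0, 0, -0.06]
    - [0, 0, -0.06]
    - [0, 0, 0]
  hand: [140, 140, 140]

```text
clock: 10.92
eef_pos: [552.2, 118.3, 56.6]
tcp_rot: [179.9, -0.0, 73.8]
ft_force: [4.5, 2.8, -2.3]
grip_width: 38.8
```

Run:
```python
from plant import r, viewer
import cv2
s=r.read_state();print(s["eef_pos"],s["tcp_rot"],s["ft_force"],s["wrist_torque"],s["grip_width"])
im=viewer.get_image("side")
cv2.imwrite("pics/s4.png",cv2.resize(im["pixels"][150:300,150:350,::-1],None,fx=3.5,fy=3.5,interpolation=cv2.INTER_CUBIC))
```

```text
[552.18288615 118.30261624  56.58203331] [ 1.79942642e+02 -4.83022473e-02  7.37769105e+01] [ 4.47803556  2.75730951 -2.2700991 ] [ 0.58674623 -0.88583618  0.01132505] 38.79318761293219
```

View pics/s4.png

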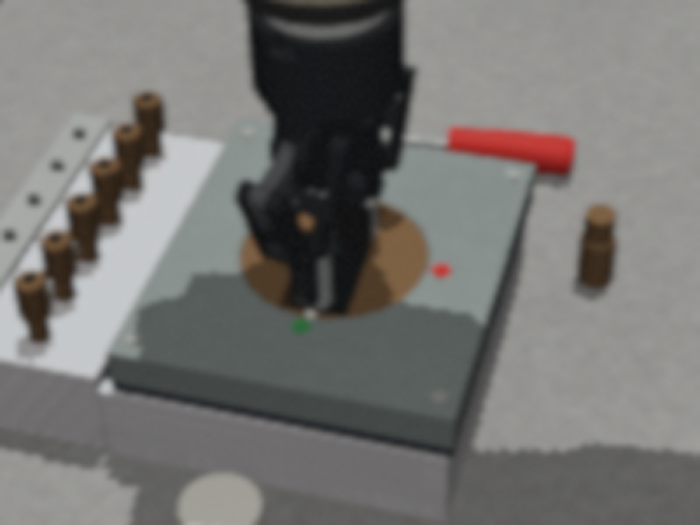

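The white dot (310,314) is almost at the green dot (302,326), a little short of it. I'll keep turning until the stop resists.

Request:
step_arm:
  xyz:
    - [0, 0, 0]
    - [0, 0, 0]
    - [0, 0, 0]
  delta_rot:
    - [0, 0, -0.06]
    - [0, 0, -0.06]
    - [0, 0, 0]
  hand: [140, 140, 140]

```text
clock: 11.35
eef_pos: [552.4, 117.5, 56.8]
tcp_rot: [179.9, 0.0, 67.0]
ft_force: [5.2, -6.8, 0.8]
grip_width: 38.2
```

Run:
```python
from plant import r
s=r.read_state();print(s["eef_pos"],s["tcp_rot"],s["ft_force"],s["wrist_torque"],s["joint_torque"],s["grip_width"])
```

```text
[552.42648804 117.53444994  56.79242041] [1.79870421e+02 2.81034753e-02 6.70079447e+01] [ 5.2227593  -6.80956156  0.77921669] [-0.77858005 -1.37619258  2.59157507] [  1.39232442 -82.10193157  41.2446034    2.0368208    1.76348448
   3.25959161] 38.17157966271262
```

Request:
step_arm:
  xyz:
    - [0, 0, 0]
    - [0, 0, 0]
    - [0, 0, 0]
  delta_rot:
    - [0, 0, -0.06]
    - [0, 0, -0.06]
    - [0, 0, 0]
  hand: [140, 140, 140]

```text
clock: 11.72
eef_pos: [552.5, 117.6, 56.9]
tcp_rot: [179.8, 0.1, 60.6]
ft_force: [5.2, -12.7, 0.7]
grip_width: 38.6
```

Run:
```python
from plant import r,viewer
import cv2
s=r.read_state();print(s["eef_pos"],s["tcp_rot"],s["ft_force"],s["wrist_torque"],s["joint_torque"],s["grip_width"])
im=viewer.get_image("side")
cv2.imwrite("pics/s5.png",cv2.resize(im["pixels"][150:300,150:350,::-1],None,fx=3.5,fy=3.5,interpolation=cv2.INTER_CUBIC))
```

```text
[552.4576386  117.63090296  56.87073311] [1.79808415e+02 6.43124035e-02 6.06424330e+01] [  5.16663776 -12.74389661   0.69762422] [-1.8681339  -1.81592086 12.32154214] [ -4.95815679 -81.49387121  41.05771065   2.01679341   3.59683245
  13.04105848] 38.64129548622281
```

View pics/s5.png

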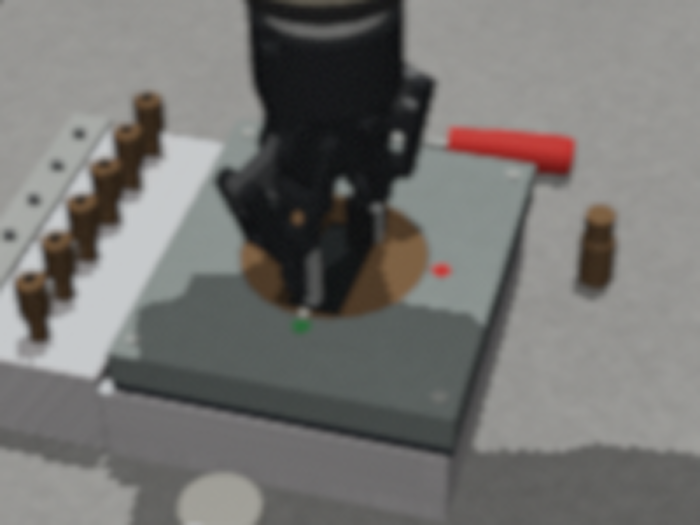

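The wrist moment climbed to 12 N m, so the fastener is at its stop. The white dot (303,314) now sits beside the green dot. I'll turn back to mid-slot to release the walls, then lift straight out.

Request:
step_arm:
  xyz:
    - [0, 0, 0]
    - [0, 0, 0]
    - [0, 0, 0]
    - [0, 0, 0]
    - [-0.1, 0, 0]
  delta_rot:
    - [0, 0, 0.12]
    - [0, 0, 0.12]
    - [0, 0, 0.12]
    - [0, 0, 0.12]
    - [0, 0, 0]
  hand: [140, 140, 140, 140, 140]

```text
clock: 12.4
eef_pos: [550.4, 117.9, 56.3]
tcp_rot: [-180.0, 0.0, 87.5]
ft_force: [-0.8, -0.0, -0.1]
grip_width: 38.7
```

Request:
step_arm:
  xyz:
    - [0, 0, 0.5]
    - [0, 0, 1]
    - [0, 0, 2]
    - [0, 0, 4]
    - [0, 0, 5]
  delta_rot:
    - [0, 0, 0]
    - [0, 0, 0]
    - [0, 0, 0]
    - [0, 0, 0]
    - [0, 0, 0]
  hand: [140, 140, 140, 140, 140]

```text
clock: 13.02
eef_pos: [550.0, 117.9, 182.8]
tcp_rot: [-180.0, 0.0, 87.4]
ft_force: [0.6, 1.1, -0.4]
grip_width: 38.6
```

Request:
step_arm:
  xyz:
    - [-1, -5, 2]
    - [-1, -5, 0]
    - [-1, -5, 0]
    - [-1, -5, 0]
    - [0, 0, 0]
  delta_rot:
    - [0, 0, 0]
    - [0, 0, 0]
    - [0, 0, 0]
    - [0, 0, 0]
    - [0, 0, 0]
  hand: [140, 140, 140, 140, 140]

```text
clock: 13.65
eef_pos: [509.9, -84.8, 202.2]
tcp_rot: [180.0, 0.0, 87.2]
ft_force: [0.2, 1.3, -0.0]
grip_width: 38.4
```

Run:
```python
from plant import r, viewer
import cv2,pickle
for n in("top","side"):
    im=viewer.get_image(n);pickle.dump(im,open(f"pics/{n}6.pkl","wb"))
    a=im["pixels"][:,:,::-1]
    cv2.imwrite(f"pics/{n}6.png",cv2.resize(a[80:270,110:330] if n=="top" else a[150:340,120:340],None,fx=3,fy=3,interpolation=cv2.INTER_CUBIC))
s=r.read_state();print(s["clock"],s["ft_force"])
```

```text
13.75 [-0.20621648  0.49908132  0.47218015]
```

View pics/top6.png

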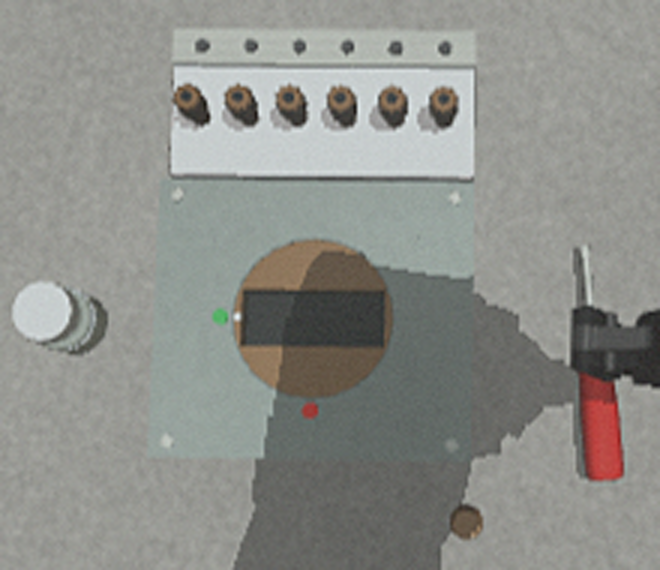

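View pics/side6.png

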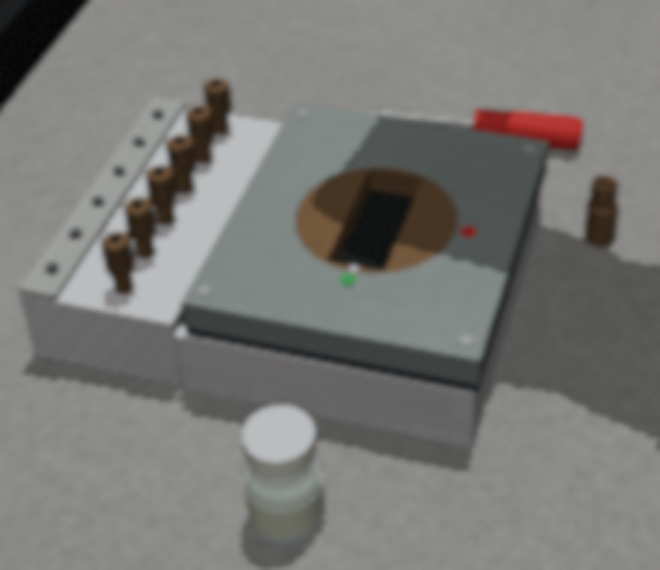

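The slot now runs straight across the cover. The white dot (237,317) points at the green dot (221,317), the cover is level, and the jar, plug and driver sit at the same pixels as before. The gripper is clear at z≈202 with no force on it, so I'll hand in.

```bash
python3 -c "
from plant import r
print(r.close_job())"
```

```text
the job is handed in; nothing more can be done
None
```

I pressed the cover shut from above with the closed fingertips, then turned the fastener clockwise to its stop, and handed the job in at about 14 s. No verdict was reported.

- **Cover:** I pressed on its right front part, beside the disc. It bottomed at 74 mm, where its top should be when shut, under about 30 N.
- **Fastener:** I set both fingertips in the slot, slightly spread, rather than a single one. I turned until the wrist moment rose sharply, from about 0.1 to 12 N m. I then turned back to mid-slot and lifted straight out.
- **Last pictures:** the slot lies straight across the cover, the white dot points at the green dot, and the cover is level.
- **Bystanders and clearance:** in the last pictures, what shows of the jar, plug and screwdriver is where it was at the start. The gripper hides part of the screwdriver in the top view. The gripper ended at about 202 mm, touching nothing and with about zero force.

None of my checks failed. The one odd reading was a wrist moment near zero during part of the turn, before the stop.

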